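# Read the firmness of the ringed potato slice

## Task

Swing the sample tray's clear cover up until it stands straight up, then lift the firmness gauge out of its holder. Hold the gauge upright with its tip inside the inked ring on the potato slice, pressing gently so that the sprung plunger is about half way in, and finish while still holding it there for the reading: do not put it down or let go. Leave the slices where they lie, and do not shift or knock over the jars, the beaker, the dishes or the whole potato.

Things in the scene. Friction and masses are not known exactly. Their poses are not given: they have to be found in the camera images.
- cover (a joint): Angle of the sample tray's clear cover in rad: 0 shut, 1.57 standing straight up, 1.95 its far stop. The hinge is stiff: the cover stays at whatever angle it is left, and moving it takes about 2 to 4 N at the knob. It may start shut or ajar.
- keeper: White sample tray fixed to the bench, 160 (x) x 216 (y) x 60 mm high, 4 mm walls and floor, split by two full-height walls running along its x into three bays side by side along its y, each about 67 mm wide. Origin: centre of its underside, on the bench. Its +x side is the hinge side and lies away from the robot, give or take 20 degrees.
- cover_hinge (a point): Hinge axis of the cover: middle of the tray's +x rim, 60 mm above the bench, axis along the tray's y. The cover is a clear panel with a grey frame, 160 mm from hinge to free edge, 216 mm wide, 8 mm thick; it swings up and away from the robot. The point's axes turn with it: -x runs to the free edge, z out of its outer face.
- cover_knob (a point): Centre of the head, 28 mm across and 16 mm thick, of the black round knob on the cover's outer face: 41 mm out from the hinge axis's plane (35 mm from the face), 132 mm from the hinge, 28 mm short of the free edge. Up when shut; on the far side, pointing away from the robot, when upright. Pinched along the hinge direction, the head can turn between the fingers.
- gauge: Dial firmness gauge, about 260 g, upright in its holder: round off-white case 60 mm across, 34 mm thick, dial on its -x face; the flat faces look along its x. Origin on its axis (z up) at the underside of the 44 mm flange that rests on the holder; flange 6 mm thick, case centre +36, case top +66, small knob to +75 mm; neck 24 mm across to -36, then the sprung plunger, tip at -76 mm.
- gauge_grip (a point): Centre of the gauge's round case, 36 mm above its origin: grip here across the 34 mm between the flat faces (the gauge's x).
- tip (a point): Centre of the flat round end, 11 mm across, of the gauge's plunger; 112 mm below gauge_grip with the plunger out. Moves with the plunger; z as the gauge's.
- plunger (a joint): How far the plunger is pushed up into the gauge, m: 0 out, 0.012 fully in. Sprung: about 1.2 N to start it, 3 N at half travel (0.006), 4.8 N just before it goes solid at 0.012.
- holder: Grey metal bench holder, fixed: base plate 95 x 95 x 10 mm, four posts, top plate 80 x 80 mm whose top is 90 mm above the bench, with a 27 mm hole through which the gauge's neck hangs; lift the gauge straight up at least 80 mm to clear it. Origin: centre of its underside.
- slice_ring: The potato slice to be tested: loose, oval, 70 x 54 mm and 30 mm thick, brown skin round the side, pale cut face up, with an inked ring on it; lies flat in one of the three bays. Origin: centre of its underside, 4 mm above the bench; x along its length.
- spot (a point): Centre of the inked ring (25 mm inside, 29 mm outside) on the top face of the slice, 34 mm above the bench.
- slice_cross: A like slice in another bay, marked with an inked cross. Not the one to test.
- slice_plain: A like slice in another bay, unmarked. Not the one to test.
- potato: Whole potato, 96 x 60 mm, lying near the gauge's holder. Origin: below its middle.
- petri: Stack of two glass Petri dishes, 94 mm across, 30 mm high, near the gauge's holder. Origin: centre of its underside.
- jar_a: Specimen jar, 70 mm across, 138 mm high, far left. Origin: centre of its underside.
- jar_b: Specimen jar, 70 mm across, 138 mm high, far right. Origin: centre of its underside.
- beaker: Glass beaker, 70 mm across, 85 mm high, beyond the tray. Origin: centre of its underside.
Not all that is in view belongs to the job. Leave any turquoise look-alike of the gauge alone.

How it is judged:
By the outcome, as a careful person would: the job done as asked, in the order asked, and still so for the second after the job is handed in, while the arm keeps its last pose, push and grip.
It also fails if it takes over 64 s, if anything falls off the work surface, if the arm or the gripper's body presses on something with over 40 N, if the wrist force passes 120 N, or if a joint passes its speed limit or range.

## Robot

A 6-joint arm with a two-finger parallel gripper is mounted at the origin on the work surface. World frame = base frame: x ahead of the robot, y to its left, z up, the work surface at z = 0. Lengths are in mm, angles in rad, forces in N, time in s.
With the tool pointing down it reaches from about 300 to 775 mm from the base axis. Payload 14.6 kg.
Tool frame: the origin (TCP) lies on the centre line of the jaws, within the pads' length; the fingertips stand 11 mm ahead of it and the grasp point (between the pads) lies 8 mm behind it (manip.tip_reach is the distance from the TCP to the fingertips, in mm); z points along the fingers, y is the line along which they close (so a half turn about z gives the same grasp; the last joint's range is limited). The gripper opens to 94 mm and grips with 3 to 60 N. Pads are 16 mm wide; open, the fingers measure 119 mm over their backs; the gripper's body (75 mm by 177 mm) begins 78 mm behind the grasp point.
Start: joints at [1.178, 0.3, 1.521, -0, 1.321, -0.067], TCP at [176.034, 521.058, 196.146] pointing down, gripper open.
Joint ranges: [-3.03, 3.03], [-0.79, 2.21], [0.23, 2.52], [-1.04, 4.18], [0, 3.07], [-2.55, 2.55]. Speed limits (rad/s): [2.22, 2.22, 2.57, 3.14, 3.14, 3.14].

## Interface

Orientations are given as a unit quaternion [w, x, y, z].
In Python, from workcell import manip gives the robot as it stands. The module is installed in compiled form; this text tells all that it offers.
- The arm moves only by the tool servo_tool, never from a script. Its argument "series" is a list that holds one entry, the list of rows, each a list of 7 numbers: the opening, from 0 (shut) to 1 (fully open), then the shift along the tool's x, y, z in units of 0.4 m (1.0 is 0.4 m), then the turn, a rotation vector about the tool's x, y, z in units of 180 degrees (1.0 is 180 degrees). A call has 1 to 8 rows; each row is the pose to reach, as a shift and turn from the pose commanded when the call began, along the tool's axes at that moment, turning the shorter way round; what a row does not reach only later rows make up. A row lasts 1/8 s, in which the tool goes at most 62.5 mm and 10.7 degrees, less where a joint would pass 70% of its speed; a pose out of reach is approached as far as the arm can. A call with a number of a shift or a turn outside -1 to 1 is refused whole. A call with a gripper value outside its range is refused whole. The fingers move at their own pace and stop on an object; "newtons" is the grip in N (left out, the last holds). Time passes only in rows, so rows that repeat a pose let the fingers close. It gives the time, the measured TCP pose, the force, the opening and the grip force at its end, in the units of the state.
- manip.read_state(): the state, without advancing time (a new reading comes with each control period).
- manip.read_camera(name): name is "scene" or "top" or "wrist"; returns the picture (480x640x3 uint8, blue, green, red); there is no depth.
- manip.camera_params(name): a dict with "intrinsics" (3x3 intrinsics, pixels), "R" (3x3) and "t" (3): a world point X has camera coordinates R X + t. Camera axes: x right, y down, z forward; pixel columns grow to the right and rows downward; lengths in mm; the calibration is good to about 2 mm. The wrist camera is an equidistant fisheye: a pixel r from the principal point sees the ray r / f radians off the axis. A picture is of the moment at which its call begins: read the wrist's pose just before it. camera_params takes no time and is no camera call; for the wrist camera it gives the pose at the moment of the call.
- manip.job_done(): hands the job in; it is judged then, once.
The state is a dict: "clock": time; "joint_positions": joint angles; "dq": joint speeds; "effort": joint torques, N m; "ee_pos": TCP position; "orientation": TCP orientation; "wrist_force": force on the tool from outside, world axes, zero at the start; "torque": the same for the moment, N m; "finger_gap": finger opening in mm; "grasp_force": force on a finger pad.
Only numpy, scipy, OpenCV 4.12 (cv2) and the standard library are available. Lean on these libraries where they do the work, as an engineer would, in place of code of your own. Each camera call takes 0.05 s, during which the arm holds its last target. There are 200 camera calls.

## Working session

There is one attempt and no reset: what is moved stays moved. The work goes in short steps, Python scripts to look and compute and a tool call to move; the robot and the scene stay as the last step left them, time stands still between calls to the robot, and variables do not carry over. Pictures are saved under pics/ and viewed, at most 10 in all, crops included, and the job is handed in when it is done.

Besides the shell and the picture viewer there is one more tool, called after "Emit:" by a JSON object that holds its "fn" and its "kwargs", one argument or row to a line. servo_tool: Moves the arm, as the interface text tells. Shifts and turns lie within -1 to 1; 1 stands for 0.4 m of shift or 180 degrees of turn. Its arguments: {"type":"object","properties":{"series":{"type":"array","items":{"type":"array","items":{"type":"array","items":{"type":"number"}}}},"newtons":{"type":"number"}},"required":["series"]}

```bash
mkdir -p pics; cat > h.py <<'E'
import numpy as np, cv2
from scipy.spatial.transform import Rotation as Ro
from workcell import manip
def ray(name,u,v,P=None):
    P=P or manip.camera_params(name);K=np.array(P["intrinsics"]);R=np.array(P["R"]);t=np.array(P["t"]).ravel()
    x=(u-K[0,2])/K[0,0];y=(v-K[1,2])/K[1,1]
    if name=="wrist":
        r=np.hypot(x,y);s=np.sin(r)/r if r>1e-9 else 1;d=np.array([x*s,y*s,np.cos(r)])
    else: d=np.array([x,y,1.])
    return -R.T@t, R.T@d
def at(name,u,v,z,P=None):
    c,d=ray(name,u,v,P);return (c+d*(z-c[2])/d[2]).round(1)
def proj(name,X,P=None):
    P=P or manip.camera_params(name);K=np.array(P["intrinsics"]);c=np.array(P["R"])@np.array(X,float)+np.array(P["t"]).ravel()
    p=c[:2]/c[2]
    if name=="wrist":
        n=np.hypot(*c[:2]);p=c[:2]/n*np.arctan2(n,c[2])
    return (p*[K[0,0],K[1,1]]+K[:2,2]).round(1)
def Rt(s): q=s["orientation"];return Ro.from_quat([q[1],q[2],q[3],q[0]])
def rel(target,Rtarget=None,s=None):
    # shift (units .4 m) and turn (units 180deg) in tool axes from measured pose
    s=s or manip.read_state();R=Rt(s)
    d=R.inv().apply(np.array(target)-np.array(s["ee_pos"]))/400
    w=(R.inv()*Rtarget).as_rotvec()/np.pi if Rtarget is not None else np.zeros(3)
    return d.round(4),w.round(4)
def st():
    s=manip.read_state();print({k:np.round(s[k],3).tolist() for k in ["clock","joint_positions","ee_pos","orientation","wrist_force","torque","finger_gap","grasp_force"]});return s
E
python3 - <<'E'
from h import *
s=st();print(Rt(s).as_matrix().round(3))
a=manip.read_camera("scene");b=manip.read_camera("top")
cv2.imwrite("pics/scene.png",a);cv2.imwrite("pics/top.png",b)
for n in("scene","top"):
    P=manip.camera_params(n);print(n,P["intrinsics"],ray(n,320,240))
E
```

```text
{'clock': 0.0, 'joint_positions': [1.178, 0.3, 1.522, -0.0, 1.321, -0.067], 'ee_pos': [175.948, 520.808, 195.599], 'orientation': [-0.0, 0.162, 0.987, -0.001], 'wrist_force': [-0.835, -0.353, -0.235], 'torque': [-0.014, 0.072, -0.043], 'finger_gap': 94.026, 'grasp_force': 0.0}
[[-0.947  0.32  -0.   ]
 [ 0.32   0.947 -0.001]
 [ 0.    -0.001 -1.   ]]
scene [[546.26052673   0.         333.67685556]
 [  0.         546.26052673 239.18052512]
 [  0.           0.           1.        ]] (array([1161.55925297, -592.72493469,  944.04411769]), array([-0.51305513,  0.47918208, -0.71259251]))
top [[565.07511658   0.         324.56797515]
 [  0.         565.07511658 238.85454641]
 [  0.           0.           1.        ]] (array([ 382.79996904,  -10.84774595, 1315.18379252]), array([ 0.16205085,  0.02762062, -0.98643098]))
```

View pics/scene.png

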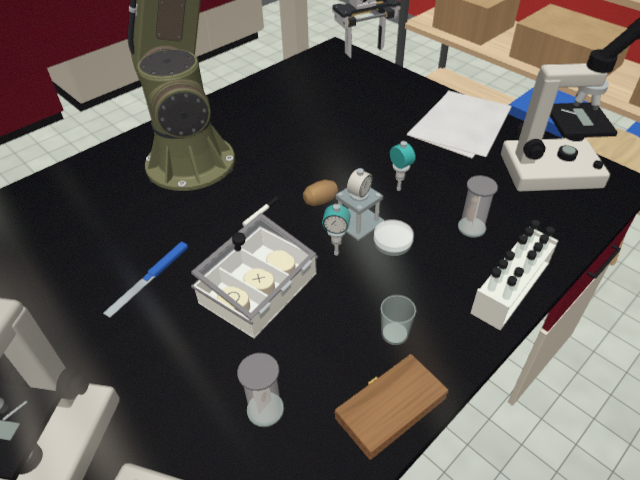

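View pics/top.png

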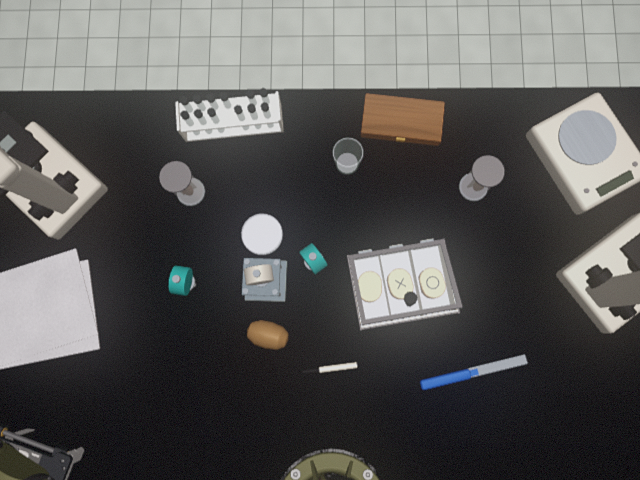

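The top view shows the white gauge in its holder at (262,272) and turquoise look-alikes at (313,258) and (181,281). The tray is near (405,283), with its knob at (411,298), the ring slice at (432,283), the cross at (401,284) and the plain slice at (370,287). In the scene view the gauge is at (360,183) and the turquoise ones at (337,220) and (402,156). I choose the off-white one, because it stands in the grey holder. I'll check that in one close crop.

```bash
python3 - <<'E'
from h import *
b=cv2.imread("pics/top.png");a=cv2.imread("pics/scene.png")
t=cv2.resize(b[225:345,335:475],None,fx=2.85,fy=2.85,interpolation=2) 
g=cv2.resize(b[225:310,235:335],None,fx=4,fy=4,interpolation=2)
sc=cv2.resize(a[210:335,185:325],None,fx=2.85,fy=2.85,interpolation=2)
sg=cv2.resize(a[150:242,310:410],None,fx=2.5,fy=2.5,interpolation=2)
def fit(i):
    o=np.zeros((300 if i.shape[0]<=300 else i.shape[0],400,3),np.uint8);o[:i.shape[0],:i.shape[1]]=i[:, :400];return o
t,g,sc,sg=map(fit,(t,g,sc,sg))
h=max(t.shape[0],sc.shape[0]);pad=lambda i,h:np.vstack([i,np.zeros((h-i.shape[0],400,3),np.uint8)])
im=np.vstack([np.hstack([pad(t,h),pad(sc,h)]),np.hstack([pad(sg,340),pad(g,340)])])
print(im.shape);cv2.imwrite("pics/crop.png",im[:600+100] if 0 else cv2.resize(im,(int(800*600/im.shape[0]),600),interpolation=3));print(600/im.shape[0],h)
E
```

```text
(696, 800, 3)
0.8620689655172413 356
```

View pics/crop.png

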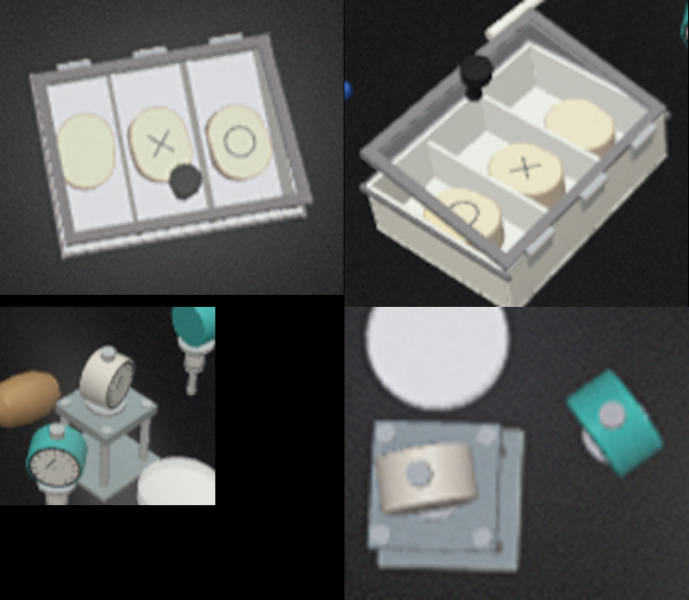

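The crop confirms the choice. The off-white gauge stands in the holder, the cover is ajar by a small angle, and the ring slice is in the right-hand (-y) bay. Next I fit the tray pose and cover angle from the corner pixels.

```bash
python3 - <<'E'
from h import *
from scipy.optimize import least_squares
k=2.457
T=lambda u,v:(335+u/k,225+v/k); S=lambda u,v:(185+(u-345)/k,210+v/k)
loc=dict(hl=(0,108,6),hr=(0,-108,6),fr=(-160,-108,6),fl=(-160,108,6),kn=(-132,0,49))
obs=[("top","hl",T(31,74)),("top","hr",T(270,35)),("top","fr",T(312,202)),("top","fl",T(63,246)),("top","kn",T(185,182)),
("scene","hl",S(668,112)),("scene","hr",S(510,268)),("scene","fr",S(360,155)),("scene","fl",S(530,12)),("scene","kn",S(476,70))]
P={n:manip.camera_params(n) for n in("top","scene")}
def W(p,l):
    R=Ro.from_euler("z",p[2])*Ro.from_euler("y",p[3]); return Ro.from_euler("z",p[2]).apply([80,0,0])+[p[0],p[1],60]+R.apply(l)
f=lambda p:np.concatenate([proj(n,W(p,loc[l]),P[n])-np.array(o) for n,l,o in obs])
r=least_squares(f,[380,-160,0,.2],x_scale=[10,10,.1,.1],diff_step=1e-3)
p=r.x;print("tray x y yaw ang",p.round(3));print(f(p).reshape(-1,2).round(1).tolist())
for a in(p[3],.5,1.,1.57): print("knob",a,W([*p[:3],a],(-132,0,41)).round(1), "edge",W([*p[:3],a],(-160,0,0)).round(1))
m=3.448
G=lambda u,v:(235+(u-345)/m,225+(v-307)/m)
print("spot top",at("top",*T(239,142),34),"spot scene",at("scene",*S(464,214),34))
print("gauge knob top",at("top",*G(419,473),165)); ms=.862*2.5
print("gauge knob scene",at("scene",310+108/ms,150+(353-307)/ms,163))
c=[at("top",*G(*q),141) for q in((378,462),(467,442),(476,492),(388,513))];print("case corners",c)
print("holder plate corners",[at("top",*G(*q),90) for q in((375,421),(499,423),(497,549),(369,548))])
for n,q in(("petri",(262,234)),("potato",(268,335)),("turq1",(313,258)),("beaker",(348,160)),("jarb",(475,188))): print(n,at("top",*q,30))
E
```

```text
tray x y yaw ang [ 4.93070e+02 -1.57223e+02  0.00000e+00  1.45000e-01]
[[5.2, -8.9], [5.0, 6.8], [-7.4, 10.3], [-7.0, -7.7], [-4.4, 1.4], [2.3, 5.6], [-12.0, -0.4], [0.5, -4.5], [10.1, 3.4], [2.0, -0.8]]
knob 0.14535435838094465 [ 448.4 -157.2  119.7] edge [ 414.8 -157.2   83.2]
knob 0.5 [ 476.9 -157.2  159.3] edge [ 432.7 -157.2  136.7]
knob 1.0 [ 536.3 -157.2  193.2] edge [ 486.6 -157.2  194.6]
knob 1.57 [ 614.  -157.2  192. ] edge [ 572.9 -157.2  220. ]
spot top [ 494.8 -229.2   34. ] spot scene [ 498.  -228.4   34. ]
gauge knob top [503.2 151.3 165. ]
gauge knob scene [506.1 150.9 163. ]
case corners [array([512.4, 179.8, 141. ]), array([524.6, 125.9, 141. ]), array([494.1, 119.9, 141. ]), array([481.4, 173. , 141. ])]
holder plate corners [array([544.2, 190.7,  90. ]), array([542.9, 111.7,  90. ]), array([463.1, 111.8,  90. ]), array([463.7, 192.4,  90. ])]
petri [608.2 159.5  30. ]
potato [377.8 141.4  30. ]
turq1 [552.1  41.1  30. ]
beaker [785.1 -40.4  30. ]
jarb [ 716.1 -335.6   30. ]
```

```bash
sed -i 's/K\[:2,2\]).round(1)/K[:2,2])/' h.py; cat > tray.py <<'E'
from h import *
def W(p,l,a=None):
    a=p[3] if a is None else a
    z=Ro.from_euler("z",p[2]);return z.apply([80,0,0])+[p[0],p[1],60]+(z*Ro.from_euler("y",a)).apply(l)
E
python3 - <<'E'
from tray import *
from scipy.optimize import least_squares
k=2.457
T=lambda u,v:(335+u/k,225+v/k); S=lambda u,v:(185+(u-345)/k,210+v/k)
loc=dict(hl=(0,108,6),hr=(0,-108,6),fr=(-160,-108,6),fl=(-160,108,6),kn=(-132,0,49))
obs=[("top","hl",T(31,74)),("top","hr",T(270,35)),("top","fr",T(312,202)),("top","fl",T(63,246)),("top","kn",T(185,182)),
("scene","hl",S(668,112)),("scene","hr",S(510,268)),("scene","fr",S(360,155)),("scene","fl",S(530,12)),("scene","kn",S(476,70))]
P={n:manip.camera_params(n) for n in("top","scene")}
f=lambda p:np.concatenate([proj(n,W(p,loc[l]),P[n])-np.array(o) for n,l,o in obs])
p=least_squares(f,[493,-157,.1,.2],x_scale=[10,10,.1,.1]).x
print("tray x y yaw ang",p.round(4).tolist());print(f(p).reshape(-1,2).round(1).tolist())
for a in(p[3],.5,1.,1.57): print("knob",a,W(p,(-132,0,41),a).round(1), "edge",W(p,(-160,0,0),a).round(1))
s=manip.read_state();R=Rt(s)
k0=W(p,(-132,0,41))
e=Ro.from_euler("z",p[2])
print(rel(k0+[0,0,150],e*Ro.from_matrix(np.diag([1,-1,-1]))), rel(k0+[0,0,150],e*Ro.from_matrix(np.diag([-1,1,-1]))))
E
```

```text
tray x y yaw ang [492.1754, -158.8018, 0.167, 0.2121]
[[0.6, -0.3], [-1.3, -0.4], [-0.8, 0.5], [0.5, -0.5], [-0.1, -0.9], [-0.5, -1.4], [-1.4, 0.4], [0.2, 0.6], [0.1, 0.1], [-0.2, -0.6]]
knob 0.21213278951280518 [ 452.3 -165.5  127.9] edge [ 416.8 -171.5   93.7]
knob 0.5 [ 476.2 -161.5  159.3] edge [ 432.6 -168.8  136.7]
knob 1.0 [ 534.8 -151.6  193.2] edge [ 485.8 -159.9  194.6]
knob 1.57 [ 611.4 -138.7  192. ] edge [ 570.9 -145.5  220. ]
(array([-1.2038, -1.4047, -0.2042]), array([-1.000e-04,  4.000e-04,  8.431e-01])) (array([-1.2038, -1.4047, -0.2042]), array([-3.000e-04, -1.000e-04, -1.569e-01]))
```

Emit:
{"fn": "servo_tool", "kwargs": {
  "series": [
    [[1,-0.6,-0.7,-0.2,0,0,0.42],[1,-0.6,-0.7,-0.2,0,0,0.42],[1,-0.6,-0.7,-0.2,0,0,0.42],[1,-0.6,-0.7,-0.2,0,0,0.42],[1,-0.6,-0.7,-0.2,0,0,0.42],[1,-0.6,-0.7,-0.2,0,0,0.42],[1,-0.6,-0.7,-0.2,0,0,0.42],[1,-0.6,-0.7,-0.2,0,0,0.42]]
  ],
  "newtons": 20
}}

```text
clock: 1.1
ee_pos: [313.9, 178.5, 276.1]
orientation: [-0.0, 0.733, 0.68, 0.0]
wrist_force: [-0.1, -0.2, 1.0]
finger_gap: 94.2
grasp_force: 0.0
```

```bash
echo 'p=[492.1754, -158.8018, 0.167, 0.2121]
E=Ro.from_euler("z",p[2])*Ro.from_matrix(np.diag([1.,-1,-1]))' >> tray.py; python3 - <<'E'
from tray import *
s=st();k0=W(p,(-132,0,41))
print(rel(k0+[0,0,110],E))
E
```

```text
{'clock': 1.1, 'joint_positions': [0.415, -0.196, 1.858, 0.0, 1.48, 0.491], 'ee_pos': [313.934, 178.503, 276.113], 'orientation': [-0.0, 0.733, 0.68, 0.0], 'wrist_force': [-0.064, -0.238, 0.977], 'torque': [-0.075, 0.063, 0.015], 'finger_gap': 94.207, 'grasp_force': 0.0}
(array([-0.8316,  0.4098,  0.0955]), array([-0.    , -0.    ,  0.4229]))
```

Emit:
{"fn": "servo_tool", "kwargs": {
  "series": [
    [[1,-0.8316,0.4098,0.0955,0,0,0.4229],[1,-0.8316,0.4098,0.0955,0,0,0.4229],[1,-0.8316,0.4098,0.0955,0,0,0.4229],[1,-0.8316,0.4098,0.0955,0,0,0.4229],[1,-0.8316,0.4098,0.0955,0,0,0.4229],[1,-0.8316,0.4098,0.0955,0,0,0.4229],[1,-0.8316,0.4098,0.0955,0,0,0.4229],[1,-0.8316,0.4098,0.0955,0,0,0.4229]]
  ]
}}

```text
clock: 2.1
ee_pos: [452.7, -164.3, 237.2]
orientation: [-0.0, 0.996, 0.086, -0.001]
wrist_force: [-0.9, 0.4, 0.4]
finger_gap: 94.0
grasp_force: 0.0
```

```bash
python3 - <<'E'
from tray import *
s=st();k0=W(p,(-132,0,41));P=manip.camera_params("wrist");im=manip.read_camera("wrist")
q=proj("wrist",k0,P);print(q,rel(k0-[0,0,8],E),ray("wrist",320,240,P))
cv2.imwrite("pics/w1.png",im)
E
```

```text
{'clock': 2.1, 'joint_positions': [-0.424, 0.116, 1.646, 0.0, 1.381, 0.974], 'ee_pos': [452.706, -164.266, 237.187], 'orientation': [-0.0, 0.996, 0.086, -0.001], 'wrist_force': [-0.903, 0.412, 0.39], 'torque': [-0.003, 0.177, -0.017], 'finger_gap': 94.039, 'grasp_force': 0.0}
[318.53905598 228.75875525] (array([-0.0014,  0.0036,  0.2943]), array([-0.0001,  0.0002,  0.0023])) (array([ 525.38837992, -153.07315058,  425.22776597]), array([-0.26653443, -0.04949853, -0.96255353]))
```

View pics/w1.png

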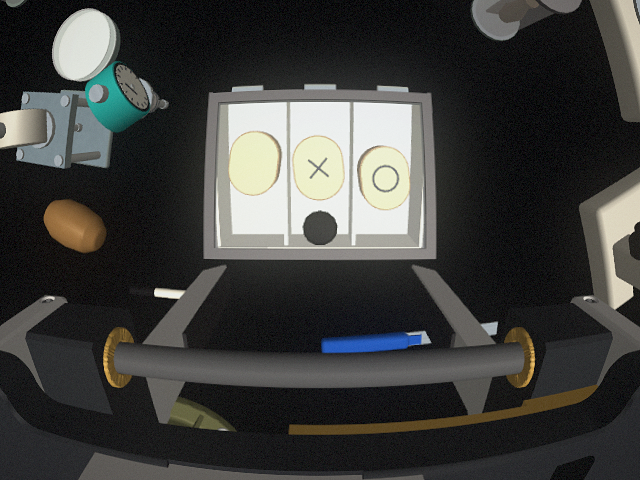

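The wrist view shows the knob at (320,228) against a predicted (318.5,228.8), and the ring centre at (385.5,178.5). I'll descend and pinch.

Emit:
{"fn": "servo_tool", "kwargs": {
  "series": [
    [[0.7,-0.0014,0.0036,0.15,0,0,0.002],[0.7,-0.0014,0.0036,0.24,0,0,0.002],[0.7,-0.0014,0.0036,0.287,0,0,0.002],[0.7,-0.0014,0.0036,0.287,0,0,0.002],[0,-0.0014,0.0036,0.287,0,0,0.002],[0,-0.0014,0.0036,0.287,0,0,0.002],[0,-0.0014,0.0036,0.287,0,0,0.002],[0,-0.0014,0.0036,0.287,0,0,0.002]]
  ],
  "newtons": 20
}}

```text
clock: 3.15
ee_pos: [452.2, -166.3, 123.4]
orientation: [-0.0, 0.997, 0.081, 0.0]
wrist_force: [-2.5, 15.9, 0.4]
finger_gap: 29.1
grasp_force: 8.4
```

```bash
python3 - <<'E'
from tray import *
s=st()
k0=W(p,(-132,0,41));R=Rt(s)
for t in (1.57,1.6):
  A=np.linspace(p[3],t,17)[1:]
  for i,a in enumerate(A): print(a.round(3),(R.inv().apply(W(p,(-132,0,41),a)-k0)/400).round(4).tolist())
E
```

```text
{'clock': 3.15, 'joint_positions': [-0.429, 0.226, 1.794, 0.0, 1.121, 0.98], 'ee_pos': [452.235, -166.293, 123.392], 'orientation': [-0.0, 0.997, 0.081, 0.0], 'wrist_force': [-2.499, 15.932, 0.448], 'torque': [3.171, 0.722, 0.032], 'finger_gap': 29.084, 'grasp_force': 8.378}
0.297 [0.0155, -0.0001, -0.0249]
0.382 [0.033, -0.0002, -0.0484]
0.467 [0.0525, -0.0003, -0.0703]
0.552 [0.0737, -0.0004, -0.0905]
0.636 [0.0966, -0.0005, -0.1089]
0.721 [0.1209, -0.0007, -0.1252]
0.806 [0.1466, -0.0008, -0.1394]
0.891 [0.1733, -0.001, -0.1514]
0.976 [0.201, -0.0011, -0.161]
1.061 [0.2294, -0.0013, -0.1683]
1.146 [0.2583, -0.0014, -0.1732]
1.231 [0.2876, -0.0016, -0.1755]
1.315 [0.3169, -0.0017, -0.1754]
1.4 [0.3461, -0.0019, -0.1728]
1.485 [0.375, -0.002, -0.1678]
1.57 [0.4033, -0.0022, -0.1603]
0.299 [0.0158, -0.0001, -0.0254]
0.386 [0.0338, -0.0002, -0.0494]
0.472 [0.0538, -0.0003, -0.0717]
0.559 [0.0757, -0.0004, -0.0922]
0.646 [0.0992, -0.0006, -0.1108]
0.733 [0.1243, -0.0007, -0.1272]
0.819 [0.1507, -0.0008, -0.1414]
0.906 [0.1782, -0.001, -0.1532]
0.993 [0.2066, -0.0011, -0.1627]
1.08 [0.2358, -0.0013, -0.1696]
1.166 [0.2654, -0.0014, -0.174]
1.253 [0.2953, -0.0016, -0.1758]
1.34 [0.3253, -0.0018, -0.1749]
1.427 [0.3551, -0.0019, -0.1715]
1.513 [0.3844, -0.0021, -0.1656]
1.6 [0.4132, -0.0022, -0.1571]
```

Emit:
{"fn": "servo_tool", "kwargs": {
  "series": [
    [[0,0,-0.003,0,0,0,0],[0,0.0155,-0.003,-0.0249,0,0,0],[0,0.033,-0.003,-0.0484,0,0,0],[0,0.0525,-0.003,-0.0703,0,0,0],[0,0.0737,-0.003,-0.0905,0,0,0],[0,0.0966,-0.003,-0.1089,0,0,0],[0,0.1209,-0.003,-0.1252,0,0,0],[0,0.1466,-0.003,-0.1394,0,0,0]]
  ],
  "newtons": 20
}}

```text
clock: 4.15
ee_pos: [510.0, -155.0, 177.6]
orientation: [-0.001, 0.997, 0.081, -0.001]
wrist_force: [5.6, 2.2, -20.2]
finger_gap: 26.2
grasp_force: 19.9
```

```bash
python3 - <<'E'
from tray import *
s=st();print(W(p,(-132,0,41),.806))
E
```

```text
{'clock': 4.15, 'joint_positions': [-0.364, 0.28, 1.591, 0.001, 1.274, 1.045], 'ee_pos': [509.996, -155.045, 177.632], 'orientation': [-0.001, 0.997, 0.081, -0.001], 'wrist_force': [5.566, 2.226, -20.2], 'torque': [0.244, -0.865, -0.028], 'finger_gap': 26.234, 'grasp_force': 19.938}
[ 510.10935213 -155.77867361  183.62908034]
```

Emit:
{"fn": "servo_tool", "kwargs": {
  "series": [
    [[0,0.0267,0,-0.0095,0,0,0],[0,0.0544,0,-0.019,0,0,0],[0,0.0828,0,-0.0262,0,0,0],[0,0.1117,0,-0.031,0,0,0],[0,0.141,-0.001,-0.033,0,0,0],[0,0.1703,-0.001,-0.033,0,0,0],[0,0.1995,-0.001,-0.0304,0,0,0],[0,0.2284,-0.001,-0.0255,0,0,0]]
  ],
  "newtons": 20
}}

```text
clock: 5.15
ee_pos: [599.9, -139.7, 188.9]
orientation: [-0.001, 0.997, 0.081, -0.001]
wrist_force: [-4.9, 7.0, -6.6]
finger_gap: 25.8
grasp_force: 18.9
```

Emit:
{"fn": "servo_tool", "kwargs": {
  "series": [
    [[0,0.0283,0,0.0075,0,0,0],[0,0.0283,0,0.0075,0,0,0],[0,0.0283,0,0.0075,0,0,0]]
  ]
}}

```text
clock: 5.52
ee_pos: [611.3, -137.7, 186.2]
orientation: [-0.001, 0.997, 0.081, -0.0]
wrist_force: [-1.6, 7.4, -5.1]
finger_gap: 25.4
grasp_force: 19.0
```

```bash
python3 - <<'E'
from tray import *
s=st();print(W(p,(-132,0,41),1.57))
P={n:manip.camera_params(n) for n in("top","scene")}
a=manip.read_camera("scene");b=manip.read_camera("top")
cv2.imwrite("pics/s2.png",a);cv2.imwrite("pics/t2.png",b)
for n in P:
  for an in (1.5,1.57,1.64): print(n,an,[proj(n,W(p,l,an),P[n]).round(1).tolist() for l in((-160,108,6),(-160,-108,6),(-160,-108,-2),(0,-108,-2))])
i=np.hstack([cv2.resize(a[170:320,180:313],None,fx=3,fy=3,interpolation=2),cv2.resize(b[190:340,340:473],None,fx=3,fy=3,interpolation=2)])
cv2.imwrite("pics/c2.png",i);print(i.shape)
E
```

```text
{'clock': 5.525, 'joint_positions': [-0.281, 0.481, 1.295, 0.001, 1.367, 1.128], 'ee_pos': [611.343, -137.7, 186.199], 'orientation': [-0.001, 0.997, 0.081, -0.0], 'wrist_force': [-1.597, 7.414, -5.135], 'torque': [1.568, 0.507, 0.012], 'finger_gap': 25.368, 'grasp_force': 19.029}
[ 611.38836768 -138.70606952  192.03260754]
top 1.5 [[350.5, 247.4], [459.0, 229.2], [459.8, 233.2], [443.3, 240.7]]
top 1.57 [[349.5, 241.9], [457.9, 223.7], [458.7, 227.6], [443.4, 240.7]]
top 1.64 [[348.5, 236.4], [456.6, 218.2], [457.5, 222.1], [443.4, 240.7]]
scene 1.5 [[311.5, 200.2], [238.5, 265.9], [235.2, 264.2], [249.8, 320.5]]
scene 1.57 [[316.0, 202.3], [243.2, 268.6], [239.8, 266.7], [249.8, 320.5]]
scene 1.64 [[320.5, 204.8], [248.0, 271.7], [244.6, 269.5], [249.8, 320.4]]
(450, 798, 3)
```

View pics/c2.png

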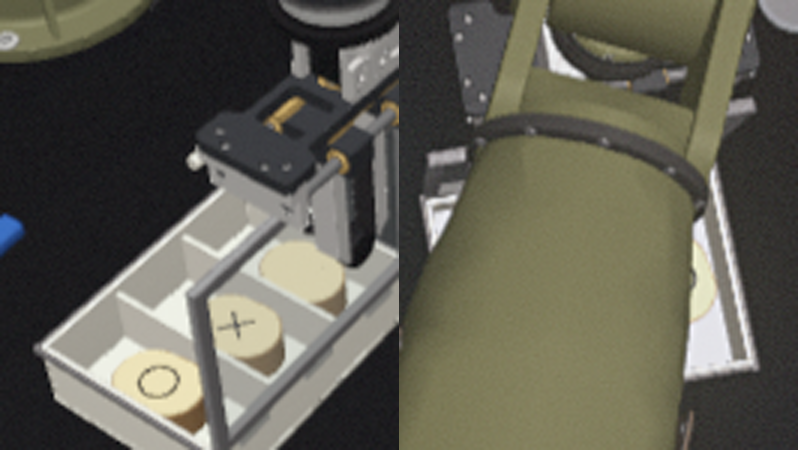

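The scene crop shows the cover standing, with its free corner near (243,267). The top view's outer corner at about (459,223) implies roughly 1.58 rad. I'll release and rise.

Emit:
{"fn": "servo_tool", "kwargs": {
  "series": [
    [[0.6,0,0,0,0,0,0],[0.6,0,0,0,0,0,0],[0.6,0,0,0,0,0,0],[0.6,0,0,-0.08,0,0,0],[0.6,0,0,-0.2,0,0,0],[0.6,0,0,-0.3,0,0,0],[0.6,0,0,-0.3,0,0,0]]
  ]
}}

```text
clock: 6.5
ee_pos: [611.9, -139.3, 309.8]
orientation: [0.001, 0.997, 0.081, 0.003]
wrist_force: [0.0, 0.2, -0.7]
finger_gap: 56.8
grasp_force: 0.0
```

```bash
python3 - <<'E'
from tray import *
s=st()
Rg=Ro.from_euler("z",.229)*Ro.from_matrix(np.array([[0,1,0],[1,0,0],[0,0,-1.]]))
print(Rg.as_matrix().round(2),rel([504,151,280],Rg))
E
```

```text
{'clock': 6.5, 'joint_positions': [-0.282, 0.427, 1.092, -0.0, 1.617, 1.127], 'ee_pos': [611.897, -139.306, 309.813], 'orientation': [0.001, 0.997, 0.081, 0.003], 'wrist_force': [0.041, 0.182, -0.672], 'torque': [-0.039, 0.163, -0.011], 'finger_gap': 56.801, 'grasp_force': 0.0}
[[-0.23  0.97  0.  ]
 [ 0.97  0.23  0.  ]
 [ 0.    0.   -1.  ]] (array([-0.1501, -0.7599,  0.0716]), array([ 0.0021, -0.0006, -0.5216]))
```

Emit:
{"fn": "servo_tool", "kwargs": {
  "series": [
    [[1,-0.08,-0.4,0,0,0,-0.3],[1,-0.15,-0.76,0.07,0,0,-0.52],[1,-0.15,-0.76,0.07,0,0,-0.52],[1,-0.15,-0.76,0.07,0,0,-0.52],[1,-0.15,-0.76,0.07,0,0,-0.52],[1,-0.15,-0.76,0.07,0,0,-0.52],[1,-0.15,-0.76,0.07,0,0,-0.52],[1,-0.15,-0.76,0.07,0,0,-0.52]]
  ]
}}

```text
clock: 7.5
ee_pos: [502.8, 151.5, 277.2]
orientation: [-0.0, 0.672, 0.741, -0.0]
wrist_force: [-0.8, 0.2, 0.5]
finger_gap: 93.8
grasp_force: 0.0
```

```bash
python3 - <<'E'
from tray import *
Rg=Ro.from_euler("z",.229)*Ro.from_matrix(np.array([[0,1,0],[1,0,0],[0,0,-1.]]))
s=st();print(rel([504,151,280],Rg));P=manip.camera_params("wrist");w=manip.read_camera("wrist")
b=manip.read_camera("scene");cv2.imwrite("pics/s3.png",b)
print("knobtop",proj("wrist",[504,151,165],P))
i=np.hstack([w[:,60:580],cv2.resize(b[170:330,187:280],(279,480),interpolation=2)]);cv2.imwrite("pics/w3.png",i);print(i.shape)
E
```

```text
{'clock': 7.5, 'joint_positions': [0.223, 0.195, 1.465, -0.0, 1.484, 0.126], 'ee_pos': [502.806, 151.496, 277.244], 'orientation': [-0.0, 0.672, 0.741, -0.0], 'wrist_force': [-0.814, 0.196, 0.513], 'torque': [-0.035, 0.062, -0.013], 'finger_gap': 93.788, 'grasp_force': 0.0}
(array([-0.0015,  0.0028, -0.0069]), array([-0.0003,  0.0001, -0.042 ]))
knobtop [319.91039188 226.3987814 ]
(480, 799, 3)
```

View pics/w3.png

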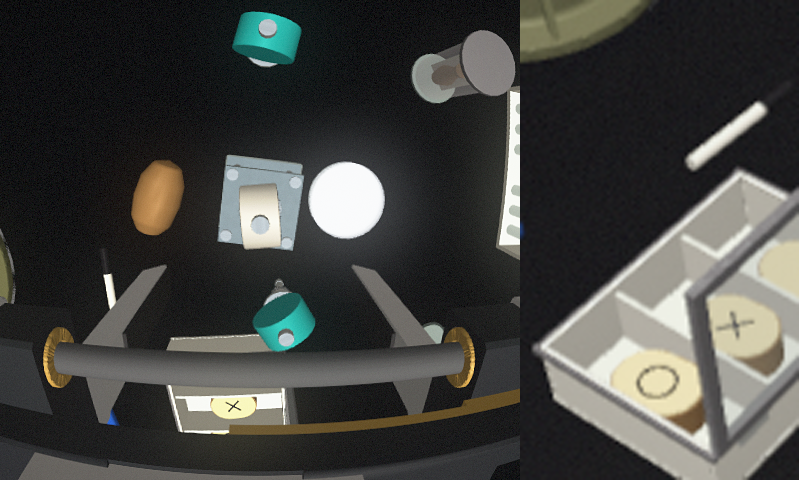

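The wrist view shows the gauge knob at (320,225), as predicted, with the case tilted about 4-5° from the tool. Before grasping I'll check the cover in the top view.

```bash
python3 - <<'E'
from tray import *
b=manip.read_camera("top");s=manip.read_camera("scene")
i=np.hstack([cv2.resize(b[205:280,335:475],None,fx=5,fy=5,interpolation=2)]);cv2.imwrite("pics/t3.png",np.vstack([i[:, :700]]));
for an in (1.5,1.57,1.64): print(an,[((proj("top",W(p,l,an))-[335,205])*5).round(0).tolist() for l in((-160,108,6),(-160,-108,6),(-160,108,-2),(-160,-108,-2),(-132,0,49))])
E
```

```text
1.5 [[77.0, 212.0], [620.0, 121.0], [81.0, 232.0], [624.0, 141.0], [321.0, 69.0]]
1.57 [[72.0, 184.0], [614.0, 93.0], [76.0, 204.0], [618.0, 113.0], [315.0, 48.0]]
1.64 [[67.0, 157.0], [608.0, 66.0], [71.0, 177.0], [612.0, 86.0], [310.0, 28.0]]
```

View pics/t3.png

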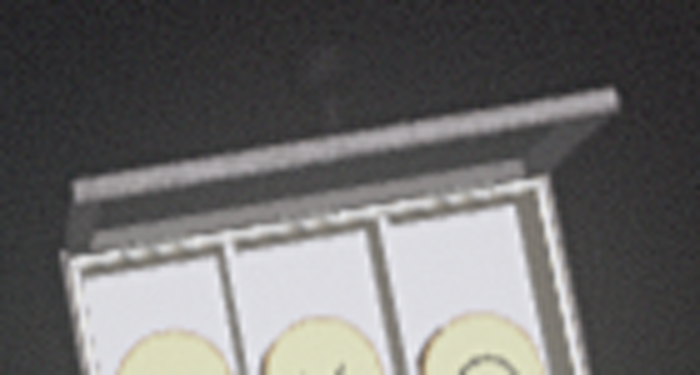

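The cover's outer corners are at (73,183) and (613,88), which gives about 1.57-1.58 rad. Now I'll grasp the gauge.

Emit:
{"fn": "servo_tool", "kwargs": {
  "series": [
    [[1,-0.0015,0.0028,0.14,0,0,-0.034],[1,-0.0015,0.0028,0.26,0,0,-0.034],[1,-0.0015,0.0028,0.35,0,0,-0.034],[1,-0.0015,0.0028,0.398,0,0,-0.034],[1,-0.0015,0.0028,0.398,0,0,-0.034],[0,-0.0015,0.0028,0.398,0,0,-0.034],[0,-0.0015,0.0028,0.398,0,0,-0.034],[0,-0.0015,0.0028,0.398,0,0,-0.034]]
  ],
  "newtons": 25
}}

```text
clock: 8.7
ee_pos: [504.5, 151.0, 119.5]
orientation: [0.0, 0.634, 0.773, 0.0]
wrist_force: [-0.1, -0.1, 0.2]
finger_gap: 67.3
grasp_force: 0.0
```

Emit:
{"fn": "servo_tool", "kwargs": {
  "series": [
    [[0,0,0,0,0,0,0],[0,0,0,0,0,0,0]]
  ]
}}

```text
clock: 8.95
ee_pos: [504.2, 151.0, 119.0]
orientation: [0.0, 0.634, 0.773, 0.0]
wrist_force: [-0.4, 0.5, -0.0]
finger_gap: 47.2
grasp_force: 0.0
```

```bash
python3 -c "
from h import *
st()"
```

```text
{'clock': 8.95, 'joint_positions': [0.221, 0.325, 1.677, -0.0, 1.139, 0.024], 'ee_pos': [504.248, 150.963, 118.986], 'orientation': [0.0, 0.634, 0.773, 0.0], 'wrist_force': [-0.376, 0.549, -0.001], 'torque': [0.024, 0.03, -0.029], 'finger_gap': 47.217, 'grasp_force': 0.0}
```

Emit:
{"fn": "servo_tool", "kwargs": {
  "series": [
    [[0,0,0,0,0,0,0],[0,0,0,0,0,0,0],[0,0,0,0,0,0,0],[0,0,0,0,0,0,0]]
  ]
}}

```text
clock: 9.45
ee_pos: [504.2, 150.9, 118.9]
orientation: [0.0, 0.634, 0.773, -0.0]
wrist_force: [-0.6, -0.5, 0.6]
finger_gap: 33.9
grasp_force: 24.9
```

```bash
python3 -c "
from h import *
st()"
```

```text
{'clock': 9.45, 'joint_positions': [0.221, 0.326, 1.677, -0.0, 1.139, 0.024], 'ee_pos': [504.237, 150.945, 118.903], 'orientation': [0.0, 0.634, 0.773, -0.0], 'wrist_force': [-0.634, -0.508, 0.636], 'torque': [-0.122, 0.063, -0.045], 'finger_gap': 33.95, 'grasp_force': 24.909}
```

Emit:
{"fn": "servo_tool", "kwargs": {
  "series": [
    [[0,0,0,-0.05,0,0,0],[0,0,0,-0.15,0,0,0],[0,0,0,-0.25,0,0,0],[0,0,0,-0.35,0,0,0],[0,0,0,-0.45,0,0,0],[0,0,0,-0.45,0,0,0]]
  ]
}}

```text
clock: 10.2
ee_pos: [504.9, 151.1, 301.2]
orientation: [0.001, 0.634, 0.773, 0.002]
wrist_force: [0.8, 0.5, -2.7]
finger_gap: 33.8
grasp_force: 24.9
```

```bash
python3 - <<'E'
from tray import *
st();print(rel([496.5,-229,300],E))
E
```

```text
{'clock': 10.2, 'joint_positions': [0.221, 0.187, 1.42, 0.0, 1.531, 0.024], 'ee_pos': [504.886, 151.149, 301.225], 'orientation': [0.001, 0.634, 0.773, 0.002], 'wrist_force': [0.831, 0.469, -2.706], 'torque': [-0.071, 0.014, -0.007], 'finger_gap': 33.769, 'grasp_force': 24.907}
(array([-0.9278, -0.2071,  0.002 ]), array([ 0.001 , -0.0012,  0.5097]))
```

Emit:
{"fn": "servo_tool", "kwargs": {
  "series": [
    [[0,-0.03,-0.007,0,0,0,0.03],[0,-0.1,-0.023,0,0,0,0.08],[0,-0.19,-0.043,0,0,0,0.13],[0,-0.29,-0.065,0,0,0,0.18],[0,-0.39,-0.087,0,0,0,0.23],[0,-0.48,-0.107,0,0,0,0.28],[0,-0.55,-0.123,0,0,0,0.33],[0,-0.58,-0.13,0,0,0,0.36]]
  ]
}}

```text
clock: 11.2
ee_pos: [498.2, -88.0, 296.9]
orientation: [-0.001, 0.951, 0.311, -0.001]
wrist_force: [0.5, 0.2, -2.8]
finger_gap: 34.1
grasp_force: 24.9
```

```bash
python3 - <<'E'
from tray import *
st();print(rel([496.5,-229,260],E))
E
```

```text
{'clock': 11.2, 'joint_positions': [-0.247, 0.143, 1.48, -0.0, 1.521, 0.692], 'ee_pos': [498.161, -88.046, 296.876], 'orientation': [-0.001, 0.951, 0.311, -0.001], 'wrist_force': [0.466, 0.205, -2.776], 'torque': [-0.079, 0.157, -0.033], 'finger_gap': 34.061, 'grasp_force': 24.906}
(array([-0.2113,  0.2821,  0.092 ]), array([-0.0005,  0.0008,  0.1479]))
```

Emit:
{"fn": "servo_tool", "kwargs": {
  "series": [
    [[0,-0.02,0.027,0.01,0,0,0.02],[0,-0.07,0.093,0.03,0,0,0.06],[0,-0.12,0.16,0.05,0,0,0.1],[0,-0.17,0.227,0.075,0,0,0.13],[0,-0.2,0.267,0.09,0,0,0.148],[0,-0.2113,0.2821,0.092,0,0,0.148],[0,-0.2113,0.2821,0.092,0,0,0.148],[0,-0.2113,0.2821,0.092,0,0,0.148]]
  ]
}}

```text
clock: 12.2
ee_pos: [498.2, -227.0, 262.5]
orientation: [0.0, 0.996, 0.087, 0.0]
wrist_force: [-0.1, -0.6, -4.0]
finger_gap: 33.5
grasp_force: 24.9
```

```bash
python3 - <<'E'
from tray import *
s=st();R=Rt(s);print(R.as_matrix().round(3).tolist(),rel([496.5,-229,260],E))
P=manip.camera_params("wrist");w=manip.read_camera("wrist");b=manip.read_camera("scene");cv2.imwrite("pics/s5.png",b);cv2.imwrite("pics/w5.png",w)
tip=np.array(s["ee_pos"])+R.apply([0,0,104.9])
print("tip",tip,proj("wrist",tip,P),proj("scene",tip),"spot",proj("wrist",[496.5,-229,34],P),proj("scene",[496.5,-229,34]))
i=np.hstack([cv2.resize(w[60:310,190:440],(500,500),interpolation=2),cv2.resize(b[150:317,190:290],(299,500),interpolation=2)]);cv2.imwrite("pics/c5.png",i)
E
```

```text
{'clock': 12.2, 'joint_positions': [-0.494, 0.252, 1.428, 0.0, 1.461, 0.902], 'ee_pos': [498.232, -226.95, 262.516], 'orientation': [0.0, 0.996, 0.087, 0.0], 'wrist_force': [-0.076, -0.562, -3.979], 'torque': [-0.057, 0.151, 0.008], 'finger_gap': 33.456, 'grasp_force': 24.907}
[[0.985, 0.173, 0.001], [0.173, -0.985, -0.0], [0.001, 0.0, -1.0]] (array([-0.0052,  0.0043,  0.0063]), array([ 0.0001, -0.0002,  0.0022]))
tip [ 498.29548395 -226.97240791  157.61574715] [317.02312947 229.52357742] [225.79207363 257.23596845] spot [318.90417406 205.03819396] [232.76585703 296.88113615]
```

View pics/c5.png

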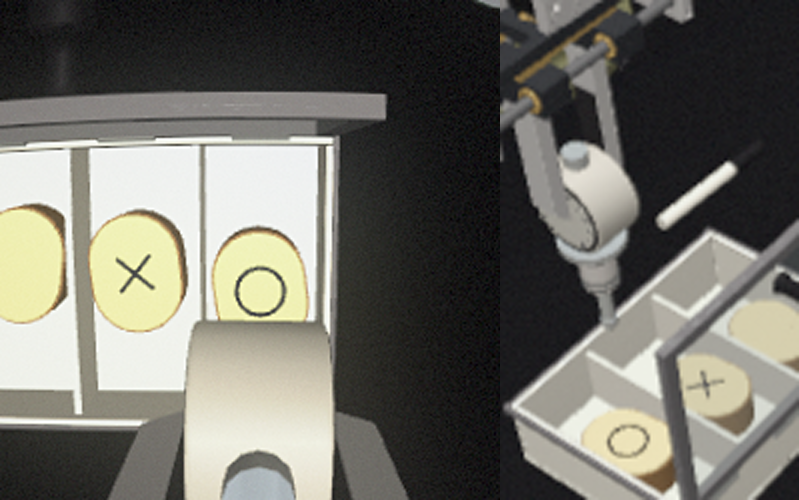

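The ring is at wrist (320.5,205.5) and scene (233.0,297.3), within about 1.6 px of prediction. The gauge hangs upright with its tip at scene (227.1,257.9).

```bash
python3 - <<'E'
from tray import *
P=manip.camera_params("wrist")
a=at("wrist",320.5,205.5,34,P);b=at("scene",233,297.3,34)
s=st();print(a,b,"knobtop",proj("scene",np.array(s["ee_pos"])+[0,0,46]))
c=(a+b)/2;print(c,rel([c[0],c[1],34+104.9+8],E))
E
```

```text
{'clock': 12.3, 'joint_positions': [-0.495, 0.252, 1.428, 0.0, 1.461, 0.903], 'ee_pos': [498.186, -227.034, 262.471], 'orientation': [0.0, 0.996, 0.087, 0.0], 'wrist_force': [-0.103, -0.198, -4.461], 'torque': [-0.023, 0.187, -0.011], 'finger_gap': 34.096, 'grasp_force': 24.907}
[ 496.2 -231.    34. ] [ 497.8 -229.3   34. ] knobtop [213.6046477  199.12756823]
[ 497.   -230.15   34.  ] (array([-0.0044,  0.0071,  0.2889]), array([ 0.0001, -0.0002,  0.0021]))
```

Emit:
{"fn": "servo_tool", "kwargs": {
  "series": [
    [[0,-0.001,0.002,0.04,0,0,0.002],[0,-0.003,0.005,0.11,0,0,0.002],[0,-0.0044,0.007,0.18,0,0,0.002],[0,-0.0044,0.007,0.24,0,0,0.002],[0,-0.0044,0.0071,0.275,0,0,0.002],[0,-0.0044,0.0071,0.2889,0,0,0.002],[0,-0.0044,0.0071,0.2889,0,0,0.002],[0,-0.0044,0.0071,0.2889,0,0,0.002]]
  ]
}}

```text
clock: 13.3
ee_pos: [497.0, -231.0, 147.3]
orientation: [0.0, 0.997, 0.083, 0.001]
wrist_force: [-0.2, -0.1, -3.0]
finger_gap: 33.7
grasp_force: 24.9
```

Emit:
{"fn": "servo_tool", "kwargs": {
  "series": [
    [[0,0,0,0,0,0,0],[0,0,0,0,0,0,0]]
  ]
}}

```text
clock: 13.55
ee_pos: [496.8, -230.9, 146.9]
orientation: [0.0, 0.997, 0.083, 0.0]
wrist_force: [-0.7, 0.0, -1.8]
finger_gap: 33.7
grasp_force: 24.9
```

```bash
python3 - <<'E'
from tray import *
s=st();P=manip.camera_params("wrist");w=manip.read_camera("wrist");f=[]
for i in range(12):
    b=manip.read_camera("scene");f.append(manip.read_state()["wrist_force"])
print(np.mean(f,0),np.std(f,0))
cv2.imwrite("pics/w6.png",w);cv2.imwrite("pics/s6.png",b)
tip=np.array(s["ee_pos"])+[0,0,-104.9];print("tip",tip,proj("scene",tip),rel([497,-230.15,138.9],E))
i=cv2.resize(b[200:320,190:290],(500,600),interpolation=2);cv2.imwrite("pics/c6.png",i)
E
```

```text
{'clock': 13.55, 'joint_positions': [-0.502, 0.34, 1.587, 0.0, 1.214, 0.903], 'ee_pos': [496.838, -230.855, 146.857], 'orientation': [0.0, 0.997, 0.083, 0.0], 'wrist_force': [-0.688, 0.012, -1.837], 'torque': [-0.01, 0.122, 0.021], 'finger_gap': 33.727, 'grasp_force': 24.907}
[-0.13726176 -0.04531881 -2.87552841] [0.54581186 0.37550489 0.43052242]
tip [ 496.83773069 -230.85468999   41.95651907] [231.66310956 295.09247034] (array([ 0.0009, -0.0015,  0.0191]), array([-0.    ,  0.    , -0.0003]))
```

View pics/c6.png

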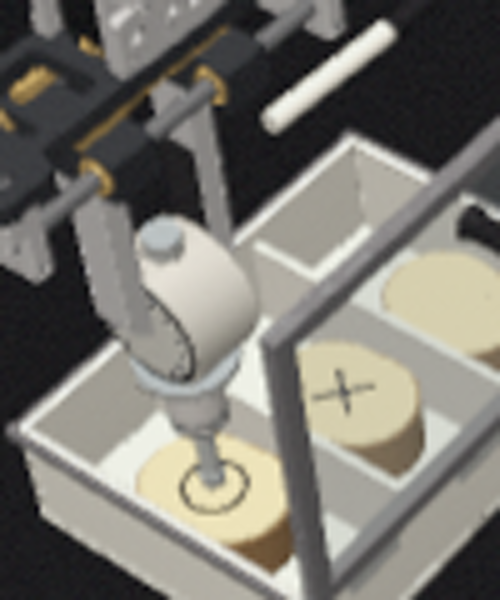

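The tip at about (232.4,296.4) is centred over the ring at (233,297.4). I'll press slowly.

Emit:
{"fn": "servo_tool", "kwargs": {
  "series": [
    [[0,0.0009,-0.0015,0.01,0,0,0],[0,0.0009,-0.0015,0.016,0,0,0],[0,0.0009,-0.0015,0.021,0,0,0],[0,0.0009,-0.0015,0.025,0,0,0],[0,0.0009,-0.0015,0.029,0,0,0],[0,0.0009,-0.0015,0.032,0,0,0],[0,0.0009,-0.0015,0.0345,0,0,0],[0,0.0009,-0.0015,0.0345,0,0,0]]
  ]
}}

```text
clock: 15.2
ee_pos: [497.0, -230.1, 132.8]
orientation: [-0.0, 0.997, 0.083, 0.0]
wrist_force: [-1.0, 0.9, 0.3]
finger_gap: 34.1
grasp_force: 24.9
```

Emit:
{"fn": "servo_tool", "kwargs": {
  "series": [
    [[0,0,0,0,0,0,0],[0,0,0,0,0,0,0]]
  ]
}}

```text
clock: 15.45
ee_pos: [497.0, -230.2, 132.8]
orientation: [0.0, 0.997, 0.083, 0.0]
wrist_force: [0.0, 1.9, 1.3]
finger_gap: 34.0
grasp_force: 24.9
```

```bash
python3 - <<'E'
from tray import *
s=st();f=[];z=[]
for i in range(12):
    b=manip.read_camera("scene");q=manip.read_state();f.append(q["wrist_force"]);z.append(q["ee_pos"])
print(np.mean(f,0),np.mean(z,0))
cv2.imwrite("pics/c7.png",cv2.resize(b[200:320,190:290],(500,600),interpolation=2))
E
```

```text
{'clock': 15.45, 'joint_positions': [-0.501, 0.354, 1.602, -0.0, 1.185, 0.904], 'ee_pos': [497.001, -230.175, 132.817], 'orientation': [0.0, 0.997, 0.083, 0.0], 'wrist_force': [0.025, 1.867, 1.317], 'torque': [0.23, 0.336, -0.041], 'finger_gap': 33.982, 'grasp_force': 24.913}
[-0.6623146   0.94898678  0.2145393 ] [ 497.0010888  -230.15827762  132.76442035]
```

View pics/c7.png

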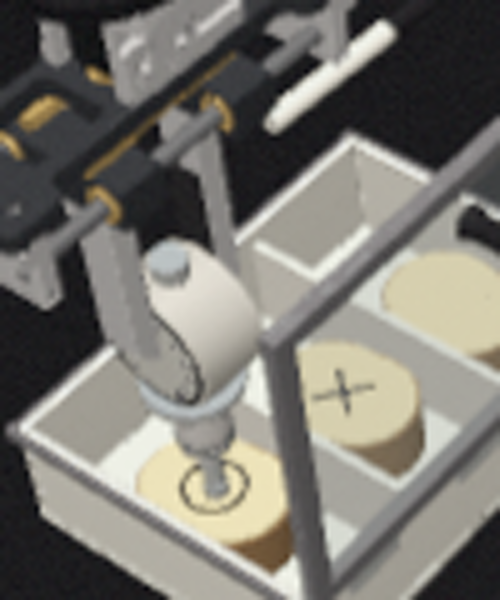

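The tip at (217,490) sits inside the ring. The force has risen about 3.1 N, which matches half travel, and the cover is still upright. I'm handing in.

```bash
python3 -c "
from workcell import manip
print(manip.job_done())"
```

```text
the job is handed in; nothing more can be done
None
```

The cover is upright at about 1.57 rad, and the gauge is held upright with its tip inside the inked ring, pressing with about 3.1 N (roughly half plunger travel); I handed the job in about 16 s into the run.

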